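Free the seized swing clamp and cradle the gauge

TASK

The swing clamp on the gauging fixture has seized: rock its wing handle back and forth in small arcs until it breaks free, then swing its strap counter-clockwise (seen from above) about a quarter turn, clear of the gauge, and leave it there. Take the gauge out, lay it flat on open mat, let go of it, then take it again by its neck and lay it in the empty cradle, fully down at both ends. Leave the loose bearing, snap gauge, cap, rings, caliper and oil bottle where they are.

Things in the scene. Friction and masses are not known exactly. Their poses are not given: they have to be found in the camera images.
- fixture: Fixed grey gauging fixture; its yaw varies. Origin on the bench under the middle of its channel; x along the channel, y towards the spindle. Channel 66 mm long, 26 mm wide, floor 20 mm and walls (14 mm thick) 43 mm above the bench, so only the gauge's two ends stick out to be grasped. Round spindle housing, radius 36 mm, centred at y +62 mm, top 44 mm above the bench.
- wing (a point): Centre of the wing handle, on the upright spindle axis, 83.5 mm above the bench: dark steel bar 70 mm long along this point's y, 14 mm thick, 36 mm tall (z up). It turns with the strap, fixed below it: steel, 22 mm wide, top 56.5 mm above the bench, reaching 77 mm from the axis along the point's -y, over the gauge's neck.
- clamp (a joint): Wing and strap angle, rad, growing counter-clockwise from above; about 0 as found (strap square across the gauge), end stop 1.65. Turns with 0.2 N m, stays where left. Seized: moves about 0.2 rad each way to a springy stop (0.7 to 1.5 N m at 0.25 to 0.32). Each push on the stop of the other side than the last loosens it a little; after 3 to 6 such swings (unknown) the next positive swing meets no stop. Forcing one side alone does not help.
- gauge_mid (a point): Centre, half-way up, of the loose flat gauge: bare aluminium, dog-bone shape, 0.3 kg, 170 mm long along its x, 24 mm thick along z. Two end blocks 40 mm long, 36 mm wide, centred 65 mm either side along x; neck between them 90 mm long, 20 mm wide. As found it lies in the fixture's channel, 32 mm above the bench, x along the fixture's x, under the strap.
- cradle: Fixed grey plastic cradle, empty. Origin on the bench under its centre; x along it. Base 200 x 64 x 8 mm. At each end a pocket for an end block: floor 20 mm up, 44 mm wide, 180 mm between the two end walls; side walls (50 to 90 mm from the centre, 8 mm thick) reach 44 mm up, level with a seated gauge's top. Open between the pockets: a seated gauge can be held only by its neck.
- cradle_seat (a point): Where the gauge's centre lies when fully down in the cradle: 32 mm above the bench over the cradle's origin, axes as the cradle's. Either way round will do.
- bearing: Bystander, not to be moved: loose spherical roller bearing, 100 mm across, 36 mm high, origin under its centre.
- snap_gauge: Bystander, not to be moved: loose dark steel C-shaped snap gauge lying flat, 85 x 124 x 14 mm, origin under its middle.
- cap: Bystander, not to be moved: loose blue plastic bearing cap, 90 mm across, 28 mm high, origin under its centre.
- shim1: Bystander, not to be moved: loose brass ring 80 mm across, 4 mm thick.
- shim2: Bystander, not to be moved: loose brass ring 68 mm across, 4 mm thick.
- caliper: Bystander, not to be moved: loose caliper lying flat, 200 mm long along its x, jaws to -y, 14 mm high.
- oil: Bystander, not to be moved: loose oil bottle, 60 mm across, 130 mm high.
There are look-alikes about, which are no part of the job. Of the things shaped like the part that bears gauge_mid, the aluminium one is meant.

How it is judged:
On the way, in this order (a step that is already met when the one before it is completed fails the run):
1. the clamp is broken free and its strap swung clear (past 1.2 rad) (value of joint clamp above 1.2 rad), for 0.2 s.
2. the gauge lies flat on the mat, at rest and let go (height (world z) of gauge_mid below 0.016 m and angle between gauge_mid's own z axis and vertical below 0.06 rad and linear speed of gauge below 0.02 m/s and contact force between the fingers and gauge below 0.1 N), for 0.2 s.
3. the gauge lies fully down in the cradle, let go (distance between gauge_mid and cradle_seat below 0.008 m and z of gauge_mid in the frame of cradle_seat between -0.004 and 0.003 m and angle between the x axis of gauge_mid and the x axis of cradle_seat, either way round below 0.12 rad and angle between gauge_mid's own z axis and vertical below 0.06 rad and contact force between the fingers and gauge below 0.1 N), for 0.2 s.
At the end, for the whole second after the job is handed in: The gauge lies released and at rest in the cradle, fully down at both ends (centre within 8 mm of the seat and -4 to +3 mm of its height, level within 0.06 rad, along the cradle within 0.12 rad), and the clamp is still swung clear (joint past 1.2 rad) (distance between gauge_mid and cradle_seat below 0.008 m and z of gauge_mid in the frame of cradle_seat between -0.004 and 0.003 m and angle between the x axis of gauge_mid and the x axis of cradle_seat, either way round below 0.12 rad and angle between gauge_mid's own z axis and vertical below 0.06 rad and value of joint clamp above 1.2 rad and linear speed of gauge below 0.02 m/s); the robot touches nothing.
It fails at once if a bystander is moved by more than 30 mm (distance of any of bearing, snap_gauge, cap, shim1, shim2, caliper, oil from where it was at the start of the episode above 0.03 m).
It also fails if it takes over 72 s, if anything falls off the work surface, if the arm or the gripper's body presses on something with over 40 N, if the wrist force passes 120 N, or if a joint passes its speed limit or range.

ROBOT

A 7-joint arm with a two-finger parallel gripper is mounted at the origin on the work surface. World frame = base frame: x ahead of the robot, y to its left, z up, the work surface at z = 0. Lengths are in m, angles in rad, forces in N, time in s.
With the tool pointing down it reaches from about 0.4 to 0.875 m from the base axis. Payload 19.3 kg.
Tool frame: the origin (TCP) lies between the finger pads; the fingertips stand 17 mm ahead of it and the grasp point (between the pads) lies 2 mm behind it; z points along the fingers, x is the direction in which the jaws open and shut, and the axes are right-handed (so a half turn about z gives the same grasp; the last joint's range is limited). The gripper opens to 85 mm and grips with 20 to 120 N. Pads are 22 mm wide; open, the fingers measure 114 mm over their backs; the gripper's body (76 mm by 85 mm) begins 54 mm behind the grasp point. The pads swing forward as they close: fully open they stand 13 mm farther back than shut.
Start: joints at [-1.187, 0.521, -0.036, 1.599, 0.021, 1.021, -0.113], TCP at [0.274, 0.562, 0.248] pointing down, gripper open.
Joint ranges: [-2.91, 2.91], [-0.3, 2.13], [-1.5, 1.42], [0.17, 2.43], [-1.26, 4.41], [0.16, 1.93], [-2.52, 2.52]. Speed limits (rad/s): [1.89, 1.89, 2.39, 2.39, 3.01, 3.01, 3.01].

INTERFACE

Orientations are given as [roll, pitch, yaw] about the fixed x, y, z axes, in that order (R = Rz(yaw) Ry(pitch) Rx(roll)).
In Python, from workcell import bot gives the robot as it stands. The module is installed in compiled form; this text tells all that it offers.
- The arm moves only by the tool arm_command, never from a script. Its argument "targets" is a list of rows, each a list of 6 numbers: the shift along the tool's x, y, z in mm, then the turn, a rotation vector about the tool's x, y, z in degrees. In form: [[x, y, z, wx, wy, wz], ...]. A call has 1 to 8 rows; each row shifts and turns the pose as measured when the row begins, along the tool's axes as they then stand; what a row does not reach is not made up. A row lasts 1/10 s, in which the tool goes at most 50 mm and 8.59 degrees, less where a joint would pass 70% of its speed; a pose out of reach is approached as far as the arm can. A call is refused whole if a number of a shift passes 50 or a number of a turn 8.59, either way. A call with a gripper value outside its range is refused whole. "grip" is the opening in per cent of the stroke, from 0 (shut) to 100 (fully open), set as the call begins (left out, the last holds). The fingers move at their own pace and stop on an object; "grip_force" is the grip in N (left out, the last holds). Time passes only in rows, so rows that do not move let the fingers close. It gives the time, the measured TCP pose, the force and the opening at its end, in the units of the state.
- bot.observe(): the state, without advancing time (a new reading comes with each control period).
- bot.grab_frame(name): name is "side" or "top"; returns a dict with "color" (400x640x3 uint8, red, green, blue), "depth" (400x640 float32, m along the optical axis (not along the pixel's ray), 0 where there is no reading), "fov_y" (degrees; the focal length in pixels is half the picture's height over the tangent of half this angle, whatever the lens; pixels are square), "cx", "cy" (the principal point, pixels), "R" (3x3) and "t" (3): a world point X has camera coordinates R X + t. Camera axes: x right, y down, z forward; pixel columns grow to the right and rows downward; lengths in m; the calibration is good to about 2 mm. A picture is of the moment at which its call begins.
- bot.job_done(): hands the job in, once; it reports no verdict.
The state is a dict: "clock": time; "qpos": joint angles; "qd": joint speeds; "joint_efforts": joint torques, N m; "position": TCP position; "tool_rot": TCP orientation; "force": force on the tool from outside, world axes, zero at the start; "moment": the same for the moment, N m; "grip_width": finger opening in m.
Only numpy, scipy, OpenCV 4.12 (cv2) and the standard library are available. Lean on these libraries where they do the work, as an engineer would, in place of code of your own. Each camera call takes 0.05 s, during which the arm holds its last target. There are 200 camera calls.

## Working session

There is one attempt and no reset: what is moved stays moved. The work goes in short steps, Python scripts to look and compute and a tool call to move; the robot and the scene stay as the last step left them, time stands still between calls to the robot, and variables do not carry over. Pictures are saved under pics/ and viewed, about 8 in all and at most 12, crops included, and the job is handed in when it is done.

Besides the shell and the picture viewer there is one more tool, called as name(argument=value, ...) on one line, values as JSON. arm_command: Moves the arm, as the interface text tells. Its arguments: {"type":"object","properties":{"targets":{"type":"array"},"grip":{"type":"number"},"grip_force":{"type":"number"}},"required":["targets"]}

```bash
mkdir -p pics; cat > h.py <<'E'
import numpy as np, cv2
from workcell import bot
def grab(n):
    f=bot.grab_frame(n); f['f']=200/np.tan(np.radians(f['fov_y'])/2); f['R']=np.array(f['R']); f['t']=np.array(f['t']); return f
def save(f,name,crop=None,s=1):
    im=cv2.cvtColor(f['color'],cv2.COLOR_RGB2BGR)
    if crop: u0,v0,u1,v1=crop; im=im[v0:v1,u0:u1]
    if s!=1: im=cv2.resize(im,None,fx=s,fy=s,interpolation=cv2.INTER_CUBIC)
    cv2.imwrite('pics/'+name,im)
def ray(f,u,v,z):
    d=f['R'].T@np.array([(u-f['cx'])/f['f'],(v-f['cy'])/f['f'],1.]); c=-f['R'].T@f['t']
    return c+d*(z-c[2])/d[2]
def cloud(f):
    v,u=np.mgrid[:400,:640]; d=f['depth']
    P=np.stack([(u-f['cx'])/f['f']*d,(v-f['cy'])/f['f']*d,d],-1)
    return (P-f['t'])@f['R']
def proj(f,X):
    c=f['R']@np.array(X)+f['t']; return c[0]/c[2]*f['f']+f['cx'],c[1]/c[2]*f['f']+f['cy']
E
python3 - <<'E'
from h import *
for n in('top','side'):
    f=grab(n); save(f,n+'0.png'); np.savez(n+'0.npz',**f); print(n,f['fov_y'],-f['R'].T@f['t'],f['R'].round(2).tolist())
o=bot.observe(); print({k:np.round(v,3).tolist() for k,v in o.items()})
E
```

```text
top 55.49339750618012 [ 0.29442194 -0.00208697  1.08751496] [[0.09, -1.0, -0.0], [-0.97, -0.08, -0.21], [0.21, 0.02, -0.98]]
side 52.66739413397052 [-0.17710421 -0.80285906  1.04643971] [[0.78, -0.63, 0.01], [-0.42, -0.53, -0.73], [0.47, 0.56, -0.68]]
{'clock': 0.1, 'qpos': [-1.187, 0.522, -0.036, 1.6, 0.021, 1.021, -0.113], 'qd': [-0.0, -0.001, 0.0, -0.001, 0.001, 0.002, 0.0], 'joint_efforts': [0.005, -92.849, 1.985, -37.052, 0.018, 0.006, -0.0], 'position': [0.274, 0.561, 0.248], 'tool_rot': [3.142, 0.001, 1.117], 'force': [-0.026, -0.006, 1.377], 'moment': [-0.027, -0.065, -0.002], 'grip_width': 0.086}
```

View pics/top0.png

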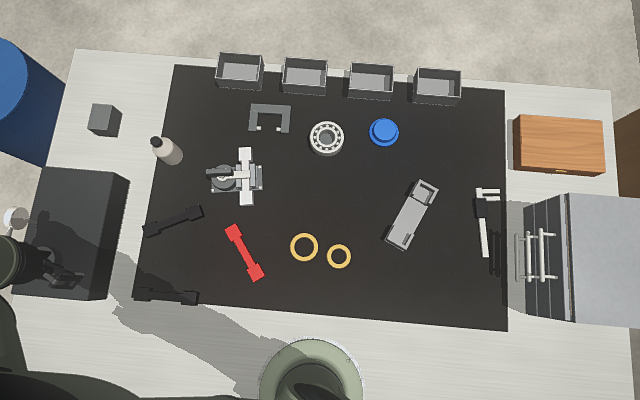

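View pics/side0.png

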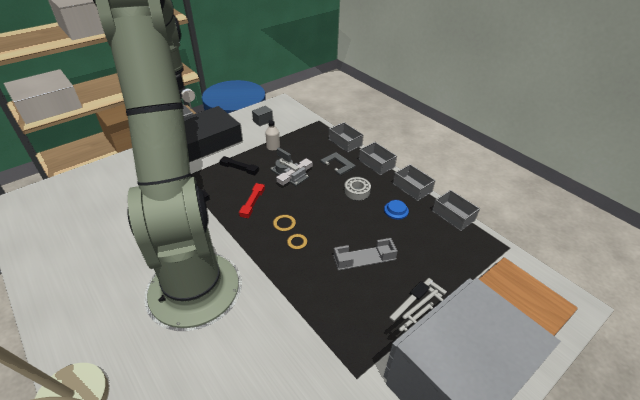

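Top view: fixture with a bare aluminium dog-bone at about (246,176), spindle at (221,176), cradle at (411,215). Look-alikes are a red dog-bone (244,253) and dark ones (173,220) and (165,296). By the description I choose (246,176). A close crop and depth measurement follow.

```bash
cat > m.py <<'E'
from h import *
import sys
f=dict(np.load('top0.npz')); save(f,'crop1.png',(195,130,285,220),6.5)
P=cloud(f); C=f['color'].astype(int)
v,u=np.mgrid[:400,:640]
def reg(u0,v0,u1,v1,z0,z1,extra=True): 
    m=(u>=u0)&(u<u1)&(v>=v0)&(v<v1)&(P[...,2]>z0)&(P[...,2]<z1)&(f['depth']>0)&extra
    return m
def rect(m,n):
    p=P[m]; r=cv2.minAreaRect((p[:,:2]*1000).astype(np.float32)); print(n,m.sum(),'z',p[:,2].mean().round(4),'rect',np.round(r[0],1),np.round(r[1],1),round(r[2],1),'mean',p.mean(0).round(4))
br=C.min(-1)>150
rect(reg(200,135,280,215,.03,.052,br),'gauge bright')
rect(reg(200,135,280,215,.075,.11),'wing wide z')
rect(reg(200,135,280,215,.09,.11),'wing top')
rect(reg(200,135,280,215,.05,.065),'strap')
rect(reg(200,135,280,215,.034,.05),'hous+gauge')
rect(reg(375,170,450,260,.004,.06),'cradle')
rect(reg(375,170,450,260,.036,.06),'cradle top')
rect(reg(375,170,450,260,.014,.026),'cradle floors')
for n,b in dict(bearing=(300,110,350,165,.02,.05),snap=(240,95,300,140,.006,.03),cap=(360,110,405,155,.012,.04),oil=(145,130,190,170,.03,.2),cal=(470,180,505,265,.006,.03),red=(220,215,270,290,.012,.04),blk=(135,195,210,245,.012,.04)).items(): rect(reg(*b),n)
E
python3 m.py
```

```text
gauge bright 649 z 0.0433 rect [567.4 238. ] [169.6  52.7] 7.3 mean [0.5651 0.2362 0.0433]
wing wide z 189 z 0.0958 rect [558.4 297.6] [14.7 67.9] 7.6 mean [0.5567 0.2965 0.0958]
wing top 149 z 0.0994 rect [558.4 297.8] [14.7 67.5] 7.6 mean [0.5575 0.2975 0.0994]
strap 183 z 0.0559 rect [561.1 268. ] [24.2 91.6] 12.3 mean [0.561  0.2585 0.0559]
hous+gauge 981 z 0.0428 rect [562.3 271.9] [170.3 124.2] 8.1 mean [0.5607 0.2508 0.0428]
cradle 1956 z 0.0173 rect [ 504.8 -251.5] [261.6 218.8] 4.5 mean [ 0.4981 -0.245   0.0173]
cradle top 335 z 0.0435 rect [ 497.2 -242. ] [ 60.7 195.9] 64.5 mean [ 0.4955 -0.2414  0.0435]
cradle floors 443 z 0.0202 rect [ 494.8 -240.1] [ 58.9 190.7] 64.3 mean [ 0.4992 -0.2436  0.0202]
bearing 670 z 0.0336 rect [705.3  16.2] [99.4 97. ] 4.3 mean [0.7042 0.0159 0.0336]
snap 761 z 0.0131 rect [767.1 197. ] [115.  171.8] 8.4 mean [0.7664 0.1942 0.0131]
cap 551 z 0.0241 rect [ 744.8 -153.1] [82.9 84.4] 68.1 mean [ 0.7411 -0.1513  0.0241]
oil 559 z 0.0862 rect [615.5 465.1] [51.  58.7] 50.6 mean [0.6114 0.4591 0.0862]
cal 664 z 0.0107 rect [ 498.4 -466.2] [225.3  83.1] 0.1 mean [ 0.522  -0.4523  0.0107]
red 639 z 0.023 rect [352.5 217.1] [169.9  36.1] 36.2 mean [0.3512 0.2157 0.023 ]
blk 643 z 0.0225 rect [422.8 431.8] [ 37.  170.8] 26.7 mean [0.422  0.4312 0.0225]
```

View pics/crop1.png

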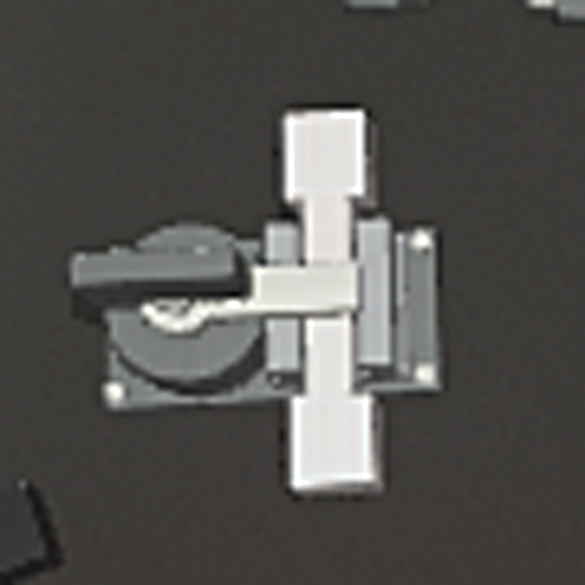

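Crop: bare aluminium gauge upright under the cream strap, dark wing at left over the housing. This confirms the choice. The measured sizes match the description: wing 15x68 mm at z 0.10, gauge 170 mm long.

```bash
cat > p.py <<'E'
# usage: p.py x y z yawdeg n   -> rows
from h import *
import sys
from scipy.spatial.transform import Rotation as Ro
x,y,z,yaw,n=map(float,sys.argv[1:]); n=int(n)
o=bot.observe(); p=np.array(o['position']); R0=Ro.from_euler('xyz',o['tool_rot'])
e=Ro.from_euler('xyz',[np.pi,0,np.radians(yaw)]); T=np.array([x,y,z])
dv=(R0.inv()*e).as_rotvec(); 
print('t',o['clock'],'p',p.round(4),'rpy',np.degrees(o['tool_rot']).round(2),'F',np.round(o['force'],1),'M',np.round(o['moment'],2),'w',round(o['grip_width'],4),'q7',round(o['qpos'][6],2))
R=R0
for i in range(n):
    print(np.round(R.inv().apply((T-p)/n)*1000,1).tolist()+np.round(np.degrees(dv/n),2).tolist()); R=R*Ro.from_rotvec(dv/n)
E
python3 p.py .5584 .2977 .16 7.6 8
```

```text
t 0.1 p [0.2739 0.5615 0.2478] rpy [1.8e+02 6.0e-02 6.4e+01] F [-0.  -0.   1.4] M [-0.03 -0.07 -0.  ] w 0.0856 q7 -0.11
[-14.0, 46.4, 11.0, 0.0, 0.01, 7.05]
[-8.2, 47.8, 11.0, 0.0, 0.01, 7.05]
[-2.3, 48.4, 11.0, 0.0, 0.01, 7.05]
[3.7, 48.4, 11.0, 0.0, 0.01, 7.05]
[9.6, 47.5, 11.0, 0.0, 0.01, 7.05]
[15.3, 46.0, 11.0, 0.0, 0.01, 7.05]
[20.9, 43.8, 11.0, 0.0, 0.01, 7.05]
[26.1, 40.9, 11.0, 0.0, 0.01, 7.05]
```

arm_command(targets=[[-14, 46, 11, 0, 0, 7], [-8, 48, 11, 0, 0, 7], [-2, 48, 11, 0, 0, 7], [4, 48, 11, 0, 0, 7], [10, 47, 11, 0, 0, 7], [15, 46, 11, 0, 0, 7], [21, 44, 11, 0, 0, 7], [26, 41, 11, 0, 0, 7]], grip=60)

```text
clock: 0.9
position: [0.5548, 0.2985, 0.1567]
tool_rot: [-3.139, 0.003, 0.116]
force: [1.1, 1.0, 0.9]
grip_width: 0.0513
```

```bash
python3 p.py .5584 .2977 .13 7.6 4
```

```text
t 0.9 p [0.5548 0.2985 0.1567] rpy [-1.7988e+02  1.7000e-01  6.6600e+00] F [1.1 1.  0.9] M [ 0.04 -0.05  0.01] w 0.0513 q7 -0.31
[0.9, 0.3, 6.7, -0.03, 0.04, -0.23]
[0.9, 0.3, 6.7, -0.03, 0.04, -0.23]
[0.9, 0.3, 6.7, -0.03, 0.04, -0.23]
[0.9, 0.3, 6.7, -0.03, 0.04, -0.23]
```

arm_command(targets=[[3, 1, 14, 0, 0, -1], [1, 0, 14, 0, 0, 0], [0, 0, 14, 0, 0, 0], [0, 0, 14, 0, 0, 0], [0, 0, 14, 0, 0, 0], [0, 0, 1, 0, 0, 0]])

```text
clock: 1.5
position: [0.5604, 0.2931, 0.0786]
tool_rot: [3.14, 0.005, 0.125]
force: [-0.4, 0.2, -0.6]
grip_width: 0.0512
```

```bash
python3 p.py .5584 .2977 .086 7.6 1; python3 -c "
from h import *
save(grab('top'),'a1.png',(180,110,310,230),5)"
```

```text
t 1.5 p [0.5604 0.2931 0.0786] rpy [179.92   0.29   7.15] F [-0.4  0.2 -0.6] M [-0.02  0.02  0.03] w 0.0512 q7 -0.28
[-1.5, -4.9, -7.4, 0.07, 0.29, -0.45]
```

View pics/a1.png

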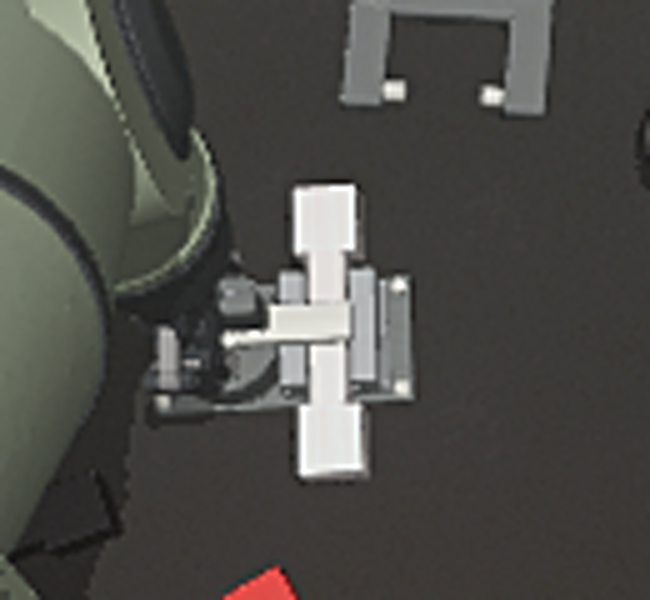

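The crop shows the fingers straddling the wing bar, with nothing touched. I'll correct the offset and close.

arm_command(targets=[[-1, -5, -7, 0, 0, 0], [0, 0, 0, 0, 0, 0]])

```text
clock: 1.75
position: [0.5591, 0.2993, 0.0877]
tool_rot: [3.141, 0.004, 0.126]
force: [-0.1, 0.4, -0.2]
grip_width: 0.0512
```

```bash
python3 p.py .5584 .2977 .086 7.6 1
```

```text
t 1.75 p [0.5591 0.2993 0.0877] rpy [179.98   0.21   7.2 ] F [-0.1  0.4 -0.2] M [ 0.03 -0.04 -0.  ] w 0.0512 q7 -0.29
[-0.9, 1.5, 1.7, 0.02, 0.21, -0.4]
```

arm_command(targets=[[-1, 1.5, 2, 0, 0, 0], [0, 0, 0, 0, 0, 0], [0, 0, 0, 0, 0, 0], [0, 0, 0, 0, 0, 0], [0, 0, 0, 0, 0, 0]], grip=0, grip_force=120)

```text
clock: 2.25
position: [0.5573, 0.2982, 0.0876]
tool_rot: [-3.141, 0.004, 0.127]
force: [0.7, 1.0, -4.9]
grip_width: 0.0122
```

```bash
python3 p.py .5584 .2977 .086 7.6 1
```

```text
t 2.25 p [0.5573 0.2982 0.0876] rpy [-179.96    0.23    7.26] F [ 0.7  1.  -4.9] M [ 0.26 -0.47  0.02] w 0.0122 q7 -0.28
[1.1, 0.7, 1.6, -0.04, 0.23, -0.34]
```

arm_command(targets=[[0, 0, 0, 0, 0, -6], [0, 0, 0, 0, 0, -6], [0, 0, 0, 0, 0, -6]])

```text
clock: 2.55
position: [0.558, 0.2985, 0.0876]
tool_rot: [-3.14, 0.002, 0.448]
force: [-1.1, 1.2, -3.0]
grip_width: 0.012
```

```bash
python3 p.py .5584 .2977 .086 7.6 1
```

```text
t 2.55 p [0.558  0.2985 0.0876] rpy [-1.7991e+02  1.1000e-01  2.5670e+01] F [-1.1  1.2 -3. ] M [ 0.37 -0.3  -1.36] w 0.012 q7 -0.04
[0.0, 0.9, 1.6, -0.07, 0.12, 18.07]
```

arm_command(targets=[[0, 0, 0, 0, 0, 8], [0, 0, 0, 0, 0, 8], [0, 0, 0, 0, 0, 8], [0, 0, 0, 0, 0, 7], [0, 0, 0, 0, 0, 6]])

```text
clock: 3.05
position: [0.5566, 0.2982, 0.0876]
tool_rot: [3.141, 0.006, -0.212]
force: [-2.5, -3.2, 0.1]
grip_width: 0.0122
```

```bash
python3 p.py .5584 .2977 .086 7.6 1
```

```text
t 3.05 p [0.5566 0.2982 0.0876] rpy [179.99   0.35 -12.14] F [-2.5 -3.2  0.1] M [-0.8   0.27  2.36] w 0.0122 q7 -0.54
[1.9, 0.1, 1.6, -0.05, 0.35, -19.74]
```

arm_command(targets=[[0, 0, 0, 0, 0, -8], [0, 0, 0, 0, 0, -8], [0, 0, 0, 0, 0, -8], [0, 0, 0, 0, 0, -7], [0, 0, 0, 0, 0, -6]])

```text
clock: 3.55
position: [0.558, 0.2984, 0.0876]
tool_rot: [-3.14, 0.002, 0.45]
force: [-1.0, 1.8, -2.6]
grip_width: 0.0121
```

```bash
python3 p.py .5584 .2977 .086 7.6 1
```

```text
t 3.55 p [0.558  0.2984 0.0876] rpy [-1.7992e+02  1.2000e-01  2.5770e+01] F [-1.   1.8 -2.6] M [ 0.46 -0.23 -2.1 ] w 0.0121 q7 -0.04
[0.1, 0.9, 1.6, -0.06, 0.13, 18.17]
```

arm_command(targets=[[0, 0, 0, 0, 0, 8], [0, 0, 0, 0, 0, 8], [0, 0, 0, 0, 0, 8], [0, 0, 0, 0, 0, 7], [0, 0, 0, 0, 0, 6]])

```text
clock: 4.05
position: [0.5566, 0.2983, 0.0876]
tool_rot: [-3.142, 0.006, -0.211]
force: [-1.1, -1.3, 1.6]
grip_width: 0.0123
```

```bash
python3 p.py .5584 .2977 .086 7.6 1
```

```text
t 4.05 p [0.5566 0.2983 0.0876] rpy [-180.      0.36  -12.08] F [-1.1 -1.3  1.6] M [-0.29  0.28  2.73] w 0.0123 q7 -0.54
[1.9, 0.2, 1.6, -0.07, 0.36, -19.68]
```

arm_command(targets=[[0, 0, 0, 0, 0, -8], [0, 0, 0, 0, 0, -8], [0, 0, 0, 0, 0, -8], [0, 0, 0, 0, 0, -7], [0, 0, 0, 0, 0, -6]])

```text
clock: 4.55
position: [0.558, 0.2984, 0.0876]
tool_rot: [-3.14, 0.002, 0.452]
force: [0.8, 1.4, -3.4]
grip_width: 0.0121
```

```bash
python3 p.py .5584 .2977 .086 7.6 1
```

```text
t 4.55 p [0.558  0.2984 0.0876] rpy [-1.7992e+02  1.2000e-01  2.5910e+01] F [ 0.8  1.4 -3.4] M [ 0.35 -0.23 -0.21] w 0.0121 q7 -0.03
[0.1, 0.8, 1.6, -0.06, 0.14, 18.31]
```

The moment on the stop dropped from about 2 to 0.2 N m, so the clamp is free. Swinging on.

arm_command(targets=[[0, 0, 0, 0, 0, -8], [0, 0, 0, 0, 0, -8], [0, 0, 0, 0, 0, -8], [0, 0, 0, 0, 0, -8], [0, 0, 0, 0, 0, -8], [0, 0, 0, 0, 0, -8], [0, 0, 0, 0, 0, -8], [0, 0, 0, 0, 0, -8]])

```text
clock: 5.35
position: [0.5592, 0.3005, 0.0876]
tool_rot: [3.141, -0.005, 1.613]
force: [-0.5, 3.9, -3.0]
grip_width: 0.0123
```

```bash
python3 p.py .5584 .2977 .086 92 1
```

```text
t 5.35 p [0.5592 0.3005 0.0876] rpy [179.99  -0.26  92.41] F [-0.5  3.9 -3. ] M [ 0.31  0.26 -0.25] w 0.0123 q7 0.87
[-2.8, -0.9, 1.6, 0.01, -0.26, 0.41]
```

arm_command(targets=[[0, 0, 0, 0, 0, 0], [0, 0, 0, 0, 0, 0], [0, 0, 0, 0, 0, 0], [0, 0, -20, 0, 0, 0], [0, 0, -30, 0, 0, 0], [0, 0, -30, 0, 0, 0]], grip=65)

```text
clock: 5.95
position: [0.558, 0.2982, 0.166]
tool_rot: [-3.136, -0.001, 1.6]
force: [0.3, 0.4, 0.4]
grip_width: 0.0557
```

```bash
cat >> m.py <<'E'
print('---')
rect(reg(200,135,280,215,.035,.05,br&(P[...,0]<.522)),'near block')
rect(reg(200,135,280,215,.035,.05,br&(P[...,0]>.615)),'far block')
E
python3 m.py | sed -n '/---/,$p'; python3 p.py .502 .228 .10 97.6 5
```

```text
---
near block 167 z 0.0433 rect [503. 227.] [39.1 34.2] 8.7 mean [0.5022 0.2278 0.0433]
far block 141 z 0.0434 rect [632.8 247.7] [36.9 33.4] 4.4 mean [0.6329 0.2474 0.0434]
t 5.95 p [0.558  0.2982 0.166 ] rpy [-1.7967e+02 -4.0000e-02  9.1680e+01] F [0.3 0.4 0.4] M [-0.05  0.03 -0.03] w 0.0557 q7 0.89
[-13.7, -11.5, 13.2, -0.07, -0.01, -1.18]
[-13.5, -11.8, 13.2, -0.07, -0.01, -1.18]
[-13.2, -12.1, 13.2, -0.07, -0.01, -1.18]
[-13.0, -12.4, 13.2, -0.07, -0.01, -1.18]
[-12.7, -12.7, 13.2, -0.07, -0.01, -1.18]
```

arm_command(targets=[[-17, -14, 0, 0, 0, -1.3], [-17, -15, 0, 0, 0, -1.3], [-16, -15, 5, 0, 0, -1.3], [-16, -16, 15, 0, 0, -1.3], [0, 0, 20, 0, 0, -1], [0, 0, 20, 0, 0, 0], [0, 0, 0, 0, 0, 0]])

```text
clock: 6.65
position: [0.5027, 0.2273, 0.111]
tool_rot: [3.136, -0.004, 1.693]
force: [0.2, 0.3, 0.4]
grip_width: 0.0552
```

```bash
python3 p.py .5025 .228 .04 98 4;  python3 -c "
from h import *
save(grab('top'),'a2.png',(180,110,310,230),5)"
```

```text
t 6.65 p [0.5027 0.2273 0.111 ] rpy [179.7   -0.22  97.01] F [0.2 0.3 0.4] M [ 0.01 -0.03 -0.02] w 0.0552 q7 0.98
[0.1, -0.1, 17.7, 0.08, -0.05, -0.25]
[0.1, -0.1, 17.7, 0.08, -0.05, -0.25]
[0.2, -0.1, 17.7, 0.08, -0.05, -0.25]
[0.2, -0.1, 17.7, 0.08, -0.05, -0.25]
```

View pics/a2.png

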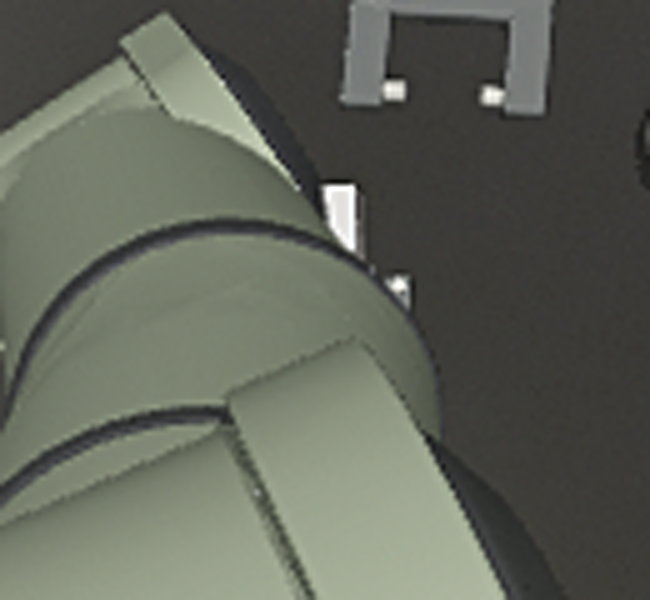

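The view is blocked by the arm; only the far gauge end shows, unmoved at (340,220). The measured near-block position agrees with the fixture geometry, so I'll descend.

arm_command(targets=[[0, 0, 15, 0, 0, -1], [0, 0, 15, 0, 0, 0], [0, 0, 15, 0, 0, 0], [0, 0, 15, 0, 0, 0], [0, 0, 3, 0, 0, 0], [0, 0, 0, 0, 0, 0]])

```text
clock: 7.3
position: [0.5055, 0.2295, 0.0475]
tool_rot: [3.131, -0.005, 1.708]
force: [0.5, -0.9, -0.1]
grip_width: 0.0552
```

```bash
python3 p.py .5025 .228 .04 98 1
```

```text
t 7.3 p [0.5055 0.2295 0.0475] rpy [179.4   -0.31  97.89] F [ 0.5 -0.9 -0.1] M [ 0.01 -0.   -0.  ] w 0.0552 q7 0.95
[-1.1, -3.3, 7.5, 0.6, -0.31, -0.11]
```

arm_command(targets=[[-1, -3, 7.5, 0.6, -0.3, 0], [0, 0, 0, 0, 0, 0]])

```text
clock: 7.5
position: [0.5029, 0.2283, 0.0402]
tool_rot: [-3.142, 0.0, 1.708]
force: [0.4, 0.1, -0.7]
grip_width: 0.0557
```

arm_command(targets=[[0, 0, 0, 0, 0, 0], [0, 0, 0, 0, 0, 0], [0, 0, 0, 0, 0, 0], [0, 0, 0, 0, 0, 0]], grip=0, grip_force=100)

```text
clock: 7.9
position: [0.5033, 0.2284, 0.0414]
tool_rot: [3.14, -0.0, 1.708]
force: [0.7, -0.3, -2.5]
grip_width: 0.0336
```

```bash
python3 p.py .5025 .228 .04 98 1
```

```text
t 7.9 p [0.5033 0.2284 0.0414] rpy [ 1.7993e+02 -2.0000e-02  9.7840e+01] F [ 0.7 -0.3 -2.5] M [0.02 0.18 0.02] w 0.0336 q7 0.95
[-0.3, -0.8, 1.4, 0.07, -0.02, -0.16]
```

arm_command(targets=[[0, 0, -10, 0, 0, 0], [0, 0, -15, 0, 0, 0], [0, 0, -20, 0, 0, 0], [0, 0, -25, 0, 0, 0], [0, 0, -25, 0, 0, 0], [0, 0, -20, 0, 0, 0]])

```text
clock: 8.5
position: [0.5017, 0.2277, 0.1635]
tool_rot: [-3.14, 0.001, 1.708]
force: [0.9, -0.2, -2.4]
grip_width: 0.034
```

```bash
python3 p.py .465 .01 .10 97.6 7; python3 -c "
from h import *
f=grab('side'); save(f,'a3.png',(200,100,420,280),3.5)"
```

```text
t 8.5 p [0.5017 0.2277 0.1635] rpy [-1.799e+02  4.000e-02  9.787e+01] F [ 0.9 -0.2 -2.4] M [-0.03  0.16 -0.01] w 0.034 q7 1.01
[-30.1, -9.4, 9.1, -0.01, 0.01, 0.04]
[-30.1, -9.4, 9.1, -0.01, 0.01, 0.04]
[-30.1, -9.4, 9.1, -0.01, 0.01, 0.04]
[-30.1, -9.4, 9.1, -0.01, 0.01, 0.04]
[-30.1, -9.4, 9.1, -0.01, 0.01, 0.04]
[-30.1, -9.4, 9.1, -0.01, 0.01, 0.04]
[-30.1, -9.3, 9.1, -0.01, 0.01, 0.04]
```

View pics/a3.png

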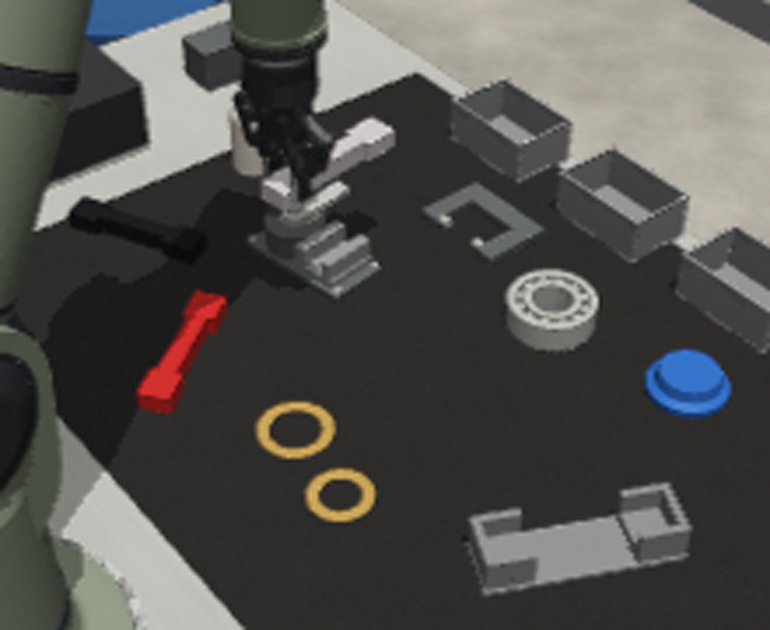

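The crop shows the gauge held by its near end and level at about (335,165), the channel empty, the strap swung along it, and the bystanders undisturbed. Carrying it to open mat.

arm_command(targets=[[-20, -6, 0, 0, 0, 0], [-35, -11, 2, 0, 0, 0], [-35, -11, 8, 0, 0, 0], [-35, -11, 10, 0, 0, 0], [-35, -11, 15, 0, 0, 0], [-30, -10, 15, 0, 0, 0], [-21, -6, 13, 0, 0, 0], [0, 0, 0, 0, 0, 0]])

```text
clock: 9.35
position: [0.4668, 0.0041, 0.1099]
tool_rot: [3.128, -0.003, 1.71]
force: [-0.7, 0.6, -3.1]
grip_width: 0.0343
```

```bash
python3 p.py .465 .01 .0215 97.6 6; python3 -c "
from h import *
f=dict(np.load('top0.npz')); print(ray(f,304,246,0),ray(f,339,256,0))"
```

```text
t 9.35 p [0.4668 0.0041 0.1099] rpy [ 1.7923e+02 -1.5000e-01  9.7980e+01] F [-0.7  0.6 -3.1] M [-0.03  0.19  0.02] w 0.0343 q7 1.38
[1.0, -0.4, 14.7, 0.13, -0.02, 0.06]
[1.0, -0.3, 14.7, 0.13, -0.02, 0.06]
[1.0, -0.3, 14.7, 0.13, -0.02, 0.06]
[1.0, -0.3, 14.7, 0.13, -0.02, 0.06]
[1.0, -0.2, 14.7, 0.13, -0.02, 0.06]
[1.0, -0.2, 14.7, 0.13, -0.02, 0.06]
[0.38447911 0.05333232 0.        ] [ 0.36493833 -0.04816474  0.        ]
```

arm_command(targets=[[0, 0, 20, 0.7, 0, 0], [0, 0, 22, 0, 0, 0], [0, 0, 18, 0, 0, 0], [0, 0, 12, 0, 0, 0], [0, 0, 4, 0, 0, 0], [0, 0, 0, 0, 0, 0], [0, 0, 0, 0, 0, 0]])

```text
clock: 10.05
position: [0.4706, 0.0061, 0.0367]
tool_rot: [3.133, -0.003, 1.71]
force: [0.4, -0.0, -2.7]
grip_width: 0.0339
```

```bash
python3 p.py .467 .007 .0215 97.6 1
```

```text
t 10.05 p [0.4706 0.0061 0.0367] rpy [ 1.7952e+02 -1.5000e-01  9.7960e+01] F [ 0.4 -0.  -2.7] M [-0.08  0.18 -0.01] w 0.0339 q7 1.32
[1.3, -3.5, 15.2, 0.48, -0.15, 0.36]
```

arm_command(targets=[[0, 0, 6, 0.4, 0, 0], [0, 0, 6, 0, 0, 0], [0, 0, 3, 0, 0, 0], [0, 0, 1, 0, 0, 0], [0, 0, 0, 0, 0, 0]])

```text
clock: 10.55
position: [0.4717, 0.0062, 0.0211]
tool_rot: [3.138, -0.002, 1.709]
force: [-1.8, -0.0, 8.8]
grip_width: 0.0342
```

```bash
python3 p.py .467 .007 .0215 97.6 1
```

```text
t 10.55 p [0.4717 0.0062 0.0211] rpy [ 1.798e+02 -1.300e-01  9.795e+01] F [-1.8 -0.   8.8] M [-0.07  0.53 -0.  ] w 0.0342 q7 1.31
[1.4, -4.5, -0.4, 0.2, -0.13, 0.35]
```

On the mat: contact is 8.8 N up and the height is as expected. Releasing and lifting.

arm_command(targets=[[0, 0, 0, 0, 0, 0], [0, 0, 0, 0, 0, 0], [0, 0, 0, 0, 0, 0], [0, 0, 0, 0, 0, 0], [0, 0, -15, 0, 0, 0], [0, 0, -25, 0, 0, 0], [0, 0, -30, 0, 0, 0], [0, 0, -30, 0, 0, 0]], grip=65)

```text
clock: 11.35
position: [0.4697, 0.0061, 0.1213]
tool_rot: [-3.14, -0.003, 1.71]
force: [0.5, 0.6, 0.1]
grip_width: 0.0555
```

arm_command(targets=[[0, -40, -10, 0, 0, 0], [0, -45, -10, 0, 0, 0], [0, -45, 0, 0, 0, 0], [0, -30, 0, 0, 0, 0], [0, 0, 0, 0, 0, 0]], grip=50)

```text
clock: 11.85
position: [0.3243, -0.0145, 0.144]
tool_rot: [3.141, -0.003, 1.71]
force: [0.1, -0.5, -0.3]
grip_width: 0.0429
```

```bash
python3 - <<'E'
from h import *
for n in('top','side'):
    f=grab(n); np.savez(n+'1.npz',**f); save(f,n+'1.png')
    P=cloud(f); b=f['color'].astype(int).min(-1)>140
    m=b&(P[...,2]>.01)&(P[...,2]<.035)&(P[...,0]>.42)&(P[...,0]<.64)&(P[...,1]>-.08)&(P[...,1]<.12)&(f['depth']>0)
    p=P[m]
    if len(p)>30: print(n,len(p),cv2.minAreaRect((p[:,:2]*1000).astype(np.float32)),np.percentile(p[:,2],[5,50,95]).round(4),p[:,0].min(),p[:,0].max())
E
python3 p.py .55 .03 .15 97.6 1
python3 -c "
import cv2
cv2.imwrite('pics/b1.png',cv2.resize(cv2.imread('pics/top1.png')[100:300,180:460],None,fx=2.8,fy=2.8))"
```

```text
top 549 ((535.433349609375, 15.28398323059082), (169.716064453125, 35.10499572753906), 9.224513053894043) [0.0205 0.0234 0.0271] 0.4502127279349218 0.6187524316975155
side 244 ((532.3465576171875, 14.463211059570312), (172.03306579589844, 38.81842041015625), 8.594079971313477) [0.0197 0.0234 0.0269] 0.4467210517178391 0.6184165065361081
t 11.95 p [ 0.3262 -0.0143  0.1439] rpy [ 1.7995e+02 -1.7000e-01  9.7960e+01] F [0.6 0.5 0.2] M [-0.02 -0.05 -0.03] w 0.0425 q7 1.32
[12.9, 227.8, -5.9, 0.05, -0.17, 0.36]
```

View pics/b1.png

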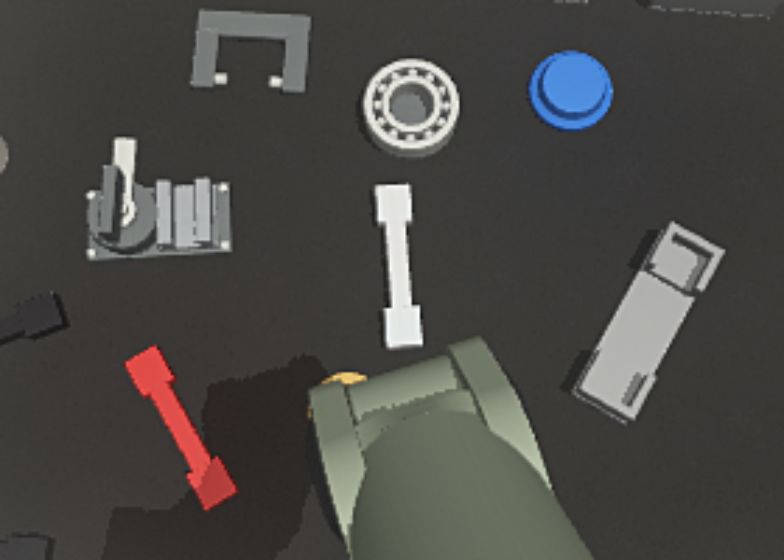

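Crop: gauge flat on open mat at about (400,265), neck clear, clamp strap swung away at (125,165), cradle empty at (650,320). Both views agree on the gauge pose to 3 mm.

arm_command(targets=[[0, 30, 0, 0, 0, -0.4], [0, 45, 5, 0, 0, -0.3], [0, 45, 10, 0, 0, 0], [0, 45, 15, 0, 0, 0], [0, 30, 15, 0, 0, 0], [0, 13, 0, 0, 0, 0], [0, 0, 0, 0, 0, 0]])

```text
clock: 12.65
position: [0.5471, 0.0193, 0.0941]
tool_rot: [3.139, 0.003, 1.725]
force: [-1.4, -0.2, 1.7]
grip_width: 0.0423
```

```bash
python3 p.py .535 .015 .0225 98.8 6; python3 - <<'E'
from h import *
for n in('top0','side0','side1','top1'):
    f=dict(np.load(n+'.npz')); P=cloud(f)
    for z0,z1 in((.037,.05),(.004,.013)):
        m=(P[...,2]>z0)&(P[...,2]<z1)&(P[...,0]>.37)&(P[...,0]<.63)&(P[...,1]>-.36)&(P[...,1]<-.12)&(f['depth']>0)
        mm=cv2.morphologyEx(m.astype(np.uint8),cv2.MORPH_OPEN,np.ones((2,2)))>0
        r=cv2.minAreaRect((P[mm][:,:2]*1000).astype(np.float32)); print(n,z0,mm.sum(),np.round(r[0],1),np.round(r[1],1),round(r[2],1),P[mm].mean(0).round(4))
E
```

```text
t 12.65 p [0.5471 0.0193 0.0941] rpy [1.7986e+02 1.7000e-01 9.8840e+01] F [-1.4 -0.2  1.7] M [-0.03  0.09 -0.01] w 0.0423 q7 1.28
[-0.4, -2.1, 11.9, 0.02, 0.03, 0.01]
[-0.4, -2.1, 11.9, 0.02, 0.03, 0.01]
[-0.4, -2.1, 11.9, 0.02, 0.03, 0.01]
[-0.4, -2.1, 11.9, 0.02, 0.03, 0.01]
[-0.4, -2.1, 11.9, 0.02, 0.03, 0.01]
[-0.4, -2.1, 11.9, 0.02, 0.03, 0.01]
top0 0.037 322 [ 499.9 -250.8] [ 67.4 208.9] 64.5 [ 0.4946 -0.2464  0.0348]
top0 0.004 712 [ 472.3 -234.9] [ 65.9 152.1] 63.7 [ 0.4955 -0.2451  0.0082]
side0 0.037 245 [ 178.7 -453.4] [978.1 194.8] 33.2 [ 0.4888 -0.2492  0.046 ]
side0 0.004 450 [ 160.7 -482.5] [916. 167.] 33.1 [ 0.4851 -0.2627  0.023 ]
side1 0.037 237 [ 178.4 -455.8] [975.2 191.1] 33.2 [ 0.4944 -0.25    0.042 ]
side1 0.004 466 [ 158.2 -477.4] [917.3 179.1] 33.1 [ 0.4922 -0.2535  0.0093]
top1 0.037 323 [ 500.4 -251.1] [ 67.6 210.9] 64.5 [ 0.4931 -0.2468  0.0344]
top1 0.004 722 [ 396.5 -165.6] [103.1 371.5] 47.5 [ 0.4948 -0.2444  0.0141]
```

arm_command(targets=[[-1, -11, 10, 0, 0, 0], [-1, 0, 20, 0, 0, 0], [0, 0, 18, 0, 0, 0], [0, 0, 12, 0, 0, 0], [0, 0, 0, 0, 0, 0]])

```text
clock: 13.15
position: [0.5368, 0.0161, 0.0311]
tool_rot: [3.14, 0.007, 1.729]
force: [0.2, 0.2, -0.2]
grip_width: 0.0426
```

```bash
python3 p.py .535 .015 .0225 98.8 1; python3 - <<'E'
from h import *
for n in('top0','side0','side1','top1'):
    f=dict(np.load(n+'.npz')); P=cloud(f); C=f['color'].astype(int)
    for z0,z1 in((.038,.048),(.004,.048)):
        m=(P[...,2]>z0)&(P[...,2]<z1)&(P[...,0]>.37)&(P[...,0]<.63)&(P[...,1]>-.36)&(P[...,1]<-.12)&(f['depth']>0)&(C.mean(-1)>75)
        k,l,s,c=cv2.connectedComponentsWithStats(m.astype(np.uint8)); mm=np.isin(l,[i for i in range(1,k) if s[i,4]>25])
        p=(P[mm][:,:2]*1000).astype(np.float32)
        r=cv2.minAreaRect(p); print(n,z0,mm.sum(),np.round(r[0],1),np.round(r[1],1),round(r[2],1))
        a=np.radians(-25.5); x=p@[np.cos(a),np.sin(a)]; y=p@[-np.sin(a),np.cos(a)]
        q=[np.percentile(v,[1,99]) for v in(x,y)]; cx,cy=[v.mean() for v in q]
        print('   pct ctr',np.round([cx*np.cos(a)-cy*np.sin(a),cx*np.sin(a)+cy*np.cos(a)],1),[np.ptp(v).round(1) for v in q])
E
```

```text
t 13.15 p [0.5368 0.0161 0.0311] rpy [179.91   0.43  99.07] F [ 0.2  0.2 -0.2] M [0.05 0.03 0.02] w 0.0426 q7 1.22
[-0.7, -1.9, 8.6, 0.1, 0.43, 0.27]
top0 0.038 316 [ 497.2 -242. ] [ 60.7 195.9] 64.5
   pct ctr [ 497.1 -241.9] [np.float64(195.6), np.float64(60.2)]
top0 0.004 1500 [ 496.2 -242.5] [ 68.3 199.2] 65.6
   pct ctr [ 496.4 -241.1] [np.float64(194.3), np.float64(61.8)]
side0 0.038 231 [ 494.3 -243.2] [ 64.4 197.1] 64.4
   pct ctr [ 494.3 -243.3] [np.float64(196.4), np.float64(63.5)]
side0 0.004 1045 [ 494.5 -242.7] [ 67.7 197.2] 64.6
   pct ctr [ 493.6 -243.4] [np.float64(193.5), np.float64(63.8)]
side1 0.038 225 [ 494.2 -243.2] [ 66.3 197.1] 64.7
   pct ctr [ 494.  -243.5] [np.float64(196.4), np.float64(63.9)]
side1 0.004 1068 [ 493.9 -243.3] [ 66.8 197.6] 64.7
   pct ctr [ 493.6 -243.8] [np.float64(193.6), np.float64(64.0)]
top1 0.038 320 [ 497.5 -242.1] [ 60.3 197.9] 64.3
   pct ctr [ 497.1 -241.7] [np.float64(196.0), np.float64(60.1)]
top1 0.004 1498 [ 496.8 -241.8] [ 64.2 199.4] 64.3
   pct ctr [ 496.3 -241. ] [np.float64(195.0), np.float64(61.5)]
```

arm_command(targets=[[-0.7, -2, 8.5, 0, 0.4, 0.3], [0, 0, 0, 0, 0, 0], [0, 0, 0, 0, 0, 0]])

```text
clock: 13.45
position: [0.5353, 0.015, 0.0231]
tool_rot: [3.139, 0.001, 1.724]
force: [-0.0, 0.5, 0.8]
grip_width: 0.0426
```

arm_command(targets=[[0, 0, 0, 0, 0, 0], [0, 0, 0, 0, 0, 0], [0, 0, 0, 0, 0, 0], [0, 0, 0, 0, 0, 0]], grip=0)

```text
clock: 13.85
position: [0.5359, 0.0148, 0.0247]
tool_rot: [3.137, 0.001, 1.723]
force: [0.3, -0.4, -3.0]
grip_width: 0.018
```

```bash
python3 p.py .535 .0152 .0225 98.8 1
```

```text
t 13.85 p [0.5359 0.0148 0.0247] rpy [1.7974e+02 6.0000e-02 9.8740e+01] F [ 0.3 -0.4 -3. ] M [-0.01  0.02  0.01] w 0.018 q7 1.22
[0.6, -0.9, 2.2, 0.26, 0.06, -0.06]
```

arm_command(targets=[[0, 0, -10, 0, 0, 0], [0, 0, -20, 0, 0, 0], [0, 0, -25, 0, 0, 0], [0, 0, -25, 0, 0, 0], [0, 0, 0, 0, 0, 0]])

```text
clock: 14.35
position: [0.5349, 0.0149, 0.1093]
tool_rot: [3.139, 0.001, 1.724]
force: [0.3, -0.1, -3.2]
grip_width: 0.0175
```

```bash
python3 p.py .4967 -.242 .11 64.5 8
```

```text
t 14.35 p [0.5349 0.0149 0.1093] rpy [1.7983e+02 5.0000e-02 9.8770e+01] F [ 0.3 -0.1 -3.2] M [-0.02 -0.11  0.03] w 0.0175 q7 1.28
[-31.0, -9.6, -0.1, 0.02, -0.0, 4.28]
[-31.6, -7.3, -0.1, 0.02, -0.0, 4.28]
[-32.1, -4.9, -0.1, 0.02, -0.0, 4.28]
[-32.4, -2.5, -0.1, 0.02, -0.0, 4.28]
[-32.5, -0.1, -0.1, 0.02, -0.0, 4.28]
[-32.4, 2.4, -0.1, 0.02, -0.0, 4.28]
[-32.1, 4.8, -0.1, 0.02, -0.0, 4.28]
[-31.7, 7.2, -0.1, 0.02, -0.0, 4.28]
```

arm_command(targets=[[-31, -10, 0, 0, 0, 4.3], [-32, -7, 0, 0, 0, 4.3], [-32, -5, 0, 0, 0, 4.3], [-32, -2, 0, 0, 0, 4.3], [-32, 0, 0, 0, 0, 4.3], [-32, 2, 0, 0, 0, 4.3], [-30, 5, 0, 0, 0, 4.3], [-20, 5, 0, 0, 0, 4]])

```text
clock: 15.15
position: [0.4961, -0.2325, 0.1086]
tool_rot: [3.139, -0.003, 1.112]
force: [-0.2, -0.2, -3.4]
grip_width: 0.018
```

arm_command(targets=[[0, 0, 0, 0, 0, 0], [0, 0, 0, 0, 0, 0]])

```text
clock: 15.35
position: [0.4951, -0.235, 0.1081]
tool_rot: [3.14, -0.003, 1.105]
force: [0.0, 1.3, -2.5]
grip_width: 0.0174
```

```bash
python3 p.py .4967 -.242 .08 64.5 2
```

```text
t 15.35 p [ 0.4951 -0.235   0.1081] rpy [ 1.7991e+02 -1.5000e-01  6.3320e+01] F [ 0.   1.3 -2.5] M [ 0.02 -0.02 -0.01] w 0.0174 q7 1.27
[-2.8, 2.2, 14.0, 0.04, -0.07, -0.59]
[-2.8, 2.2, 14.0, 0.04, -0.07, -0.59]
```

arm_command(targets=[[-3, 2, 8, 0, 0, -0.6], [-2.8, 2, 12, 0, 0, -0.6], [0, 0, 10, 0, 0, 0], [0, 0, 0, 0, 0, 0], [0, 0, 0, 0, 0, 0]])

```text
clock: 15.85
position: [0.4969, -0.2389, 0.0743]
tool_rot: [-3.141, -0.004, 1.134]
force: [0.2, 0.1, -1.8]
grip_width: 0.0179
```

```bash
python3 p.py .4967 -.242 .0755 64.5 1; python3 - <<'E'
from h import *
for n in('top','side'):
    f=grab(n); save(f,n+'2.png',(360,150,470,270) if n=='top' else (310,210,430,290),5); np.savez(n+'2.npz',**f); P=cloud(f)
    m=(P[...,2]>.058)&(P[...,2]<.085)&(f['color'].min(-1)>140)&(abs(P[...,0]-.497)<.12)&(abs(P[...,1]+.242)<.12)
    a=np.radians(-25.5); d=(P[m]-[.4967,-.242,0])*1000
    x=d[:,0]*np.cos(a)+d[:,1]*np.sin(a); y=-d[:,0]*np.sin(a)+d[:,1]*np.cos(a)
    for s in(1,-1):
        k=s*x>45
        if k.sum()>20: print(n,s,k.sum(),'x',np.percentile(x[k],[1,99]).round(1),'y',np.percentile(y[k],[2,98]).round(1),'z',np.median(d[k,2]).round(1))
E
```

```text
t 15.85 p [ 0.4969 -0.2389  0.0743] rpy [-179.98   -0.23   64.98] F [ 0.2  0.1 -1.8] M [0.01 0.03 0.06] w 0.0179 q7 1.28
[-2.9, 1.1, -1.2, -0.02, -0.23, 0.48]
top -1 203 x [-85.9 -45.3] y [-14.8  19.1] z 74.3
side 1 93 x [46.  80.5] y [-16.3  18.3] z 73.4
side -1 114 x [-87.4 -45.8] y [-18.2  16.1] z 74.5
```

View pics/side2.png

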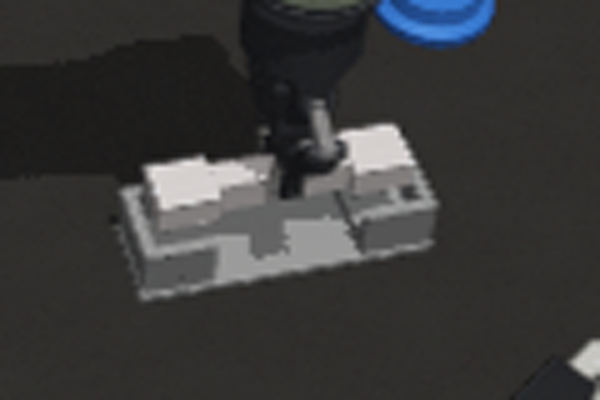

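Crop: gauge level and aligned over the cradle, slightly offset; the measured offset agrees with the TCP's (about 2-3 mm). I'll correct it, then lower slowly.

arm_command(targets=[[-3, 1, 1, 0, -0.2, 0.5], [0, 0, 2, 0, 0, 0], [0, 0, 3, 0, 0, 0], [0, 0, 0, 0, 0, 0], [0, 0, 0, 0, 0, 0]])

```text
clock: 16.45
position: [0.4971, -0.2426, 0.0691]
tool_rot: [3.14, -0.0, 1.124]
force: [-0.0, -0.3, -4.0]
grip_width: 0.0176
```

```bash
python3 p.py .4967 -.242 .044 64.5 6
```

```text
t 16.45 p [ 0.4971 -0.2426  0.0691] rpy [179.9   -0.    64.41] F [-0.  -0.3 -4. ] M [ 0.03  0.01 -0.  ] w 0.0176 q7 1.27
[0.1, -0.1, 4.2, 0.02, -0.0, -0.01]
[0.1, -0.1, 4.2, 0.02, -0.0, -0.01]
[0.1, -0.1, 4.2, 0.02, -0.0, -0.01]
[0.1, -0.1, 4.2, 0.02, -0.0, -0.01]
[0.1, -0.1, 4.2, 0.02, -0.0, -0.01]
[0.1, -0.1, 4.2, 0.02, -0.0, -0.01]
```

arm_command(targets=[[0, 0, 4, 0, 0, 0], [0, 0, 4, 0, 0, 0], [0, 0, 4, 0, 0, 0], [0, 0, 3, 0, 0, 0], [0, 0, 0, 0, 0, 0]])

```text
clock: 16.95
position: [0.497, -0.2425, 0.0526]
tool_rot: [3.14, -0.0, 1.124]
force: [-0.8, 0.5, -3.0]
grip_width: 0.0174
```

```bash
python3 p.py .4967 -.242 .044 64.5 3
```

```text
t 16.95 p [ 0.497  -0.2425  0.0526] rpy [ 1.7991e+02 -1.0000e-02  6.4420e+01] F [-0.8  0.5 -3. ] M [-0.04 -0.02  0.02] w 0.0174 q7 1.27
[0.1, -0.2, 2.9, 0.03, -0.0, -0.03]
[0.1, -0.2, 2.9, 0.03, -0.0, -0.03]
[0.1, -0.2, 2.9, 0.03, -0.0, -0.03]
```

Inside the walls with no contact.

arm_command(targets=[[0, 0, 3, 0, 0, 0], [0, 0, 3, 0, 0, 0], [0, 0, 2, 0, 0, 0], [0, 0, 1, 0, 0, 0], [0, 0, 0, 0, 0, 0]])

```text
clock: 17.45
position: [0.4973, -0.2426, 0.0445]
tool_rot: [3.139, 0.0, 1.124]
force: [-0.1, 0.2, -3.5]
grip_width: 0.0177
```

```bash
python3 p.py .4967 -.242 .044 64.5 1
```

```text
t 17.45 p [ 0.4973 -0.2426  0.0445] rpy [1.7986e+02 1.0000e-02 6.4410e+01] F [-0.1  0.2 -3.5] M [-0.04 -0.04 -0.02] w 0.0177 q7 1.26
[0.3, -0.8, 0.5, 0.14, 0.01, -0.09]
```

arm_command(targets=[[0, 0, 1, 0, 0, 0], [0, 0, 1, 0, 0, 0], [0, 0, 0, 0, 0, 0]])

```text
clock: 17.75
position: [0.4976, -0.2427, 0.0444]
tool_rot: [3.138, 0.001, 1.124]
force: [-0.0, 0.3, -3.5]
grip_width: 0.0172
```

```bash
python3 p.py .4967 -.242 .044 64.5 1
```

```text
t 17.75 p [ 0.4976 -0.2427  0.0444] rpy [1.798e+02 5.000e-02 6.440e+01] F [-0.   0.3 -3.5] M [ 0.03 -0.01 -0.02] w 0.0172 q7 1.26
[0.3, -1.1, 0.4, 0.2, 0.05, -0.1]
```

arm_command(targets=[[0, 0, 2.5, 0, 0, 0], [0, 0, 1, 0, 0, 0]])

```text
clock: 17.95
position: [0.4977, -0.2428, 0.0442]
tool_rot: [3.137, 0.002, 1.124]
force: [-6.5, 3.8, 15.2]
grip_width: 0.0178
```

```bash
python3 p.py .4967 -.242 .044 64.5 1
```

```text
t 17.95 p [ 0.4977 -0.2428  0.0442] rpy [1.7975e+02 1.0000e-01 6.4380e+01] F [-6.5  3.8 15.2] M [0.89 1.42 0.01] w 0.0178 q7 1.26
[0.3, -1.3, 0.2, 0.25, 0.1, -0.12]
```

Seated: 15 N up at the expected height. Releasing and retreating.

arm_command(targets=[[0, 0, 0, 0, 0, 0], [0, 0, 0, 0, 0, 0], [0, 0, 0, 0, 0, 0], [0, 0, 0, 0, 0, 0], [0, 0, -10, 0, 0, 0], [0, 0, -25, 0, 0, 0], [0, 0, -40, 0, 0, 0], [0, 0, -45, 0, 0, 0]], grip=50)

```text
clock: 18.75
position: [0.4951, -0.2411, 0.1638]
tool_rot: [-3.137, 0.002, 1.125]
force: [0.8, -0.3, 0.4]
grip_width: 0.0425
```

arm_command(targets=[[40, 0, -30, 0, 0, 0], [45, 0, -20, 0, 0, 0], [45, 0, 0, 0, 0, 0], [45, 0, 0, 0, 0, 0], [0, 0, 0, 0, 0, 0], [0, 0, 0, 0, 0, 0]])

```text
clock: 19.35
position: [0.5749, -0.0795, 0.2265]
tool_rot: [3.134, -0.001, 1.121]
force: [-0.8, -0.9, 0.4]
grip_width: 0.043
```

```bash
python3 - <<'E'
from h import *
for n in('top','side'):
    f=grab(n); save(f,n+'3.png'); P=cloud(f); C=f['color'].astype(int)
    m=(P[...,2]>.034)&(P[...,2]<.06)&(C.min(-1)>150)&(abs(P[...,0]-.497)<.12)&(abs(P[...,1]+.242)<.12)
    k,l,s,c=cv2.connectedComponentsWithStats(m.astype(np.uint8)); mm=l==1+s[1:,4].argmax() 
    r=cv2.minAreaRect((P[mm][:,:2]*1000).astype(np.float32)); print(n,mm.sum(),np.round(r[0],1),np.round(r[1],1),round(r[2],1))
    p=P[mm]; x=(p[:,:2]-[.497,-.242])@[np.cos(.445),-np.sin(.445)]
    print('z ends',[np.median(p[s*x>.05,2]).round(4) for s in(1,-1)])
    if n=='top':
        w=(P[...,2]>.09)&(P[...,2]<.11)&(abs(P[...,0]-.558)<.05)&(abs(P[...,1]-.298)<.05)
        print('wing',w.sum(),cv2.minAreaRect((P[w][:,:2]*1000).astype(np.float32)))
E
python3 p.py .5 -.2 .2 64 1
```

```text
t 19.4 p [ 0.5751 -0.0791  0.2266] rpy [ 1.7954e+02 -1.2000e-01  6.4230e+01] F [1.2 1.  0.1] M [ 0.08 -0.04 -0.03] w 0.0425 q7 1.02
[-141.6, -15.2, 26.2, 0.46, -0.12, 0.23]Traceback (most recent call last):
  File "<stdin>", line 5, in <module>
ValueError: attempt to get argmax of an empty sequence
```

View pics/top3.png

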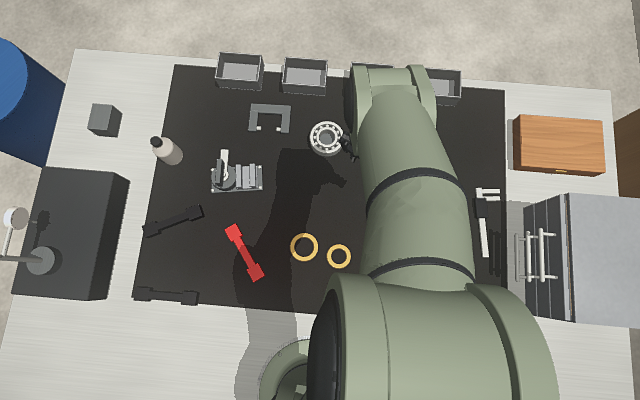

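Top view: the arm covers the cradle area (410,215), and nothing else has moved. I'll step aside to see it.

arm_command(targets=[[35, -25, -5, 0, 0, 0], [40, -28, 0, 0, 0, 0], [40, -28, 0, 0, 0, 0], [40, -28, 0, 0, 0, 0], [40, -28, 0, 0, 0, 0], [30, -20, 0, 0, 0, 0], [0, 0, 0, 0, 0, 0], [0, 0, 0, 0, 0, 0]])

```text
clock: 20.2
position: [0.5306, 0.1917, 0.2317]
tool_rot: [3.133, 0.0, 1.107]
force: [0.5, -0.3, 0.2]
grip_width: 0.0425
```

```bash
python3 - <<'E'
from h import *
for n in('top','side'):
    f=grab(n); save(f,n+'4.png'); P=cloud(f); C=f['color'].astype(int)
    if n=='side': save(f,'c.png',(310,200,430,290),6)
    m=(P[...,2]>.034)&(P[...,2]<.06)&(C.min(-1)>150)&(abs(P[...,0]-.497)<.12)&(abs(P[...,1]+.242)<.12)
    k,l,s,c=cv2.connectedComponentsWithStats(m.astype(np.uint8)); 
    if k<2: print(n,'hidden'); continue
    mm=l==1+s[1:,4].argmax() 
    r=cv2.minAreaRect((P[mm][:,:2]*1000).astype(np.float32)); print(n,mm.sum(),np.round(r[0],1),np.round(r[1],1),round(r[2],1))
    p=P[mm]; x=(p[:,:2]-[.497,-.242])@[np.cos(.445),-np.sin(.445)]
    print('z ends',[np.median(p[s*x>.05,2]).round(4) for s in(1,-1)])
    if n=='top':
        w=(P[...,2]>.09)&(P[...,2]<.11)&(abs(P[...,0]-.558)<.05)&(abs(P[...,1]-.298)<.05)
        print('wing',w.sum(),cv2.minAreaRect((P[w][:,:2]*1000).astype(np.float32)) if w.any() else '')
E
python3 p.py .5 -.2 .2 64 1
```

```text
top 736 [ 492.2 -238.4] [ 59.4 184. ] 65.3
z ends [np.float64(0.0443), np.float64(0.0443)]
wing 0 
side 331 [ 495.2 -243.2] [ 40.3 168.1] 63.7
z ends [np.float64(0.0438), np.float64(0.0432)]
t 20.3 p [0.5308 0.1912 0.2317] rpy [179.48  -0.    63.34] F [ 0.6 -0.5  0.6] M [-0.01  0.02 -0.05] w 0.0427 q7 0.49
[-363.4, 147.7, 33.0, 0.52, -0.0, -0.66]
```

View pics/c.png

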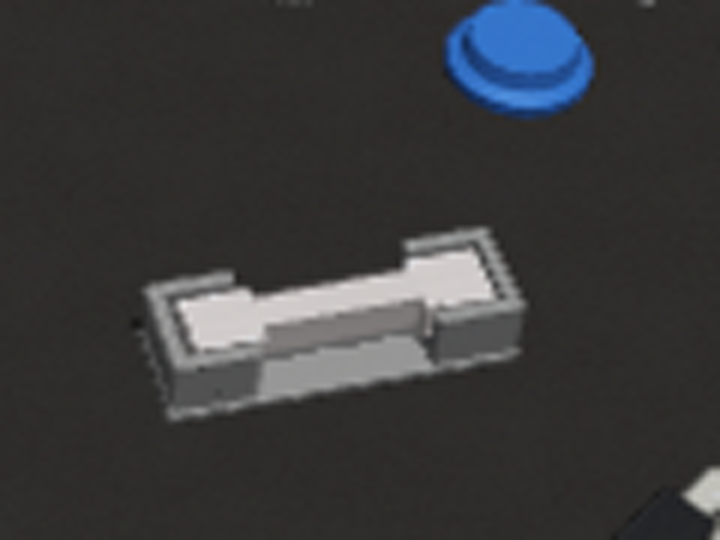

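The crop shows the gauge fully down in the cradle, its top level with the walls at both ends (250,320) and (455,275), with gaps on all sides.

```bash
python3 -c "
from workcell import bot
print(bot.job_done())"
```

```text
the job is handed in; nothing more can be done
None
```

The job was handed in at about 20.3 s of the 72 s. The system gives no verdict on hand-in, so what follows rests on my own checks.

**What I did:**
- **Clamp:** I gripped the wing at its centre and rocked it between its stops. It broke free on the fifth swing, when the torque at the stop fell from about 2 N m to 0.2 N m. I then swung the strap to about 1.48 rad and let go.
- **Gauge to mat:** I lifted the gauge out by its near end, laid it flat on open mat and released it. Both cameras put its top at 23 mm height.
- **Gauge to cradle:** I took it again by its neck, lowered it until it pressed on the floor with 15 N, then released it and moved the arm clear.

**Last checks:**
- **Seating:** The gauge top is at 44 mm at both ends in the top view and 43–44 mm in the side view, level with the cradle walls.
- **Position:** In the side view its centre is about 1 mm from the cradle's, and the axes agree within about 1°.
- **Bystanders:** None that I could see had moved. That was by eye; I did not re-measure them. The cap was hidden in the last top view but shows in the final side crop.

**Checks that failed or disagreed:**
- **Top-view fit:** The last top-view outline of the gauge had merged with the cradle's walls (59 x 184 mm), so I discarded its centre.
- **Camera offset:** The two cameras differ by about 3 mm for both the gauge and the cradle. I trusted the top view, because it agreed with the wing position felt in the grip.
- **Clamp angle:** The final wing measurement found nothing, probably because the arm was in the way. The strap showed clear in the earlier top picture and was not approached after that.

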